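# Offer a watch case up over the movement in its holder

### The job

Lift the empty watch case (the ring with four lugs) out of the black plastic parts bin, carry it over the row of mug and dropper bottle, higher than their tops, and stop with it hovering over the watch movement clamped in the black holder: level, centred over it, lugs in line with the two jaws (either way round), about 15 mm above the holder's highest point. Finish while still holding it there, quite still, with nothing touching the holder or the movement, and leave the bench block in the bin, the mug and the bottle as they are.

Things in the scene. Friction and masses are not known exactly. Their poses are not given: they have to be found in the camera images.
- watch_case: empty steel watch case lying flat in the bin: ring 38 mm across, 8 mm high, open middle, four lugs (1 to 5 mm above its underside). Origin on the underside, z up. Lugs point along its x: tips at x = +-22 mm, at y = -10 and +13.5 mm. Can be taken along x (44 mm over lug tips; 20 mm clear between the two lugs of a side, ring 38 mm) or by the ring along y (38 mm). Small crown at -y. 30 g
- case_center (a point): the middle of the watch case's ring, on its underside (watch_case at y = +1.8 mm); same axes as the case
- parts_bin: open black plastic bin standing on the bench, fixed: 150 mm along its x, 190 mm along its y, 35 mm high (rim to 38 mm), walls 5 mm, inner floor 5 mm above the bench. Origin under its middle, z up. The watch case lies near one end of it (y about +45 or -45 mm), the bench block near the other.
- bench_block: small hexagonal steel bench block with holes in its top, 36 x 42 mm across, 25 mm high, loose in the bin: leave it. Origin under its middle.
- movement_holder: black movement holder, fixed to the bench: round base 72 mm across and 25 mm high, on it two stepped jaws, 24 mm wide, facing one another along its y axis and gripping a 34 mm watch movement. Origin under the middle of the base, z up. Highest point (jaw posts) 50 mm above the bench; jaws and screw knob lie within 36 mm of its axis
- holder_top (a point): point on the holder's vertical axis, over the middle of the movement, level with the holder's highest point (50 mm above the bench); same axes as the holder: y runs from jaw to jaw. When the job is done the watch case's x axis is parallel to this y axis.
- mug: plain orange mug, 81 mm across, 101 mm high, handle included 113 mm long, standing between bin and holder. Origin on its underside, about 17 mm from the cup's axis towards the handle, which points to -y of its frame. Leave it.
- bottle: small dropper bottle, 33 mm across, 102 mm high, standing between bin and holder behind the mug. Origin under its middle. Leave it.
Not all that is in view belongs to the job. Leave any purple or red look-alike of the movement_holder alone.

How it is judged (in metres and radians):
On the way:
1. the watch case is held by the fingers above the tops of the mug and the bottle (height (world z) of watch_case above 0.105 m and contact force between watch_case and the fingers above 0.5 N), for 0.1 s.
At the end, for the whole second after the job is handed in: still held and still (under 15 mm/s), ring's middle within 7 mm of the holder's axis, underside 6 to 25 mm above the holder's highest point, lugs within 0.15 rad of the jaw-to-jaw line (either way), tilt under 0.12 rad, nothing touching the holder or movement (horizontal distance between case_center and holder_top below 0.007 m and z of case_center in the frame of holder_top between 0.006 and 0.025 m and angle between the x axis of watch_case and the y axis of holder_top, either way round below 0.15 rad and angle between watch_case's own z axis and vertical below 0.12 rad and linear speed of watch_case below 0.015 m/s and contact force between watch_case and the fingers above 0.5 N and contact force between movement_holder and anything else below 0.1 N); the arm keeps its last pose, push and grip.
It fails at once if the holder or the movement in it is touched (contact force between movement_holder and anything else above 0.5 N).
It fails at once if the mug is moved by more than 15 mm (distance of mug from where it was at the start of the episode above 0.015 m).
It fails at once if the bottle is moved by more than 15 mm (distance of bottle from where it was at the start of the episode above 0.015 m).
It fails at once if the bench block is moved by more than 25 mm (distance of bench_block from where it was at the start of the episode above 0.025 m).
It also fails if it takes over 45 s, if anything falls off the work surface, if the arm or the gripper's body presses on something with over 40 N, if the wrist force passes 120 N, or if a joint passes its speed limit or range.

### The arm

A 6-joint arm with a two-finger parallel gripper is mounted at the origin on a cart in front of the work surface, level with it; the furniture and walls round the work are solid. World frame = base frame: x ahead of the robot, y to its left, z up, the work surface at z = 0. Lengths are in mm, angles in rad, forces in N, time in s.
With the tool pointing down it reaches from about 375 to 900 mm from the base axis. Payload 3.1 kg.
Tool frame: the origin (TCP) lies at the very end of the fingers, on their centre line; the grasp point (between the pads) lies 19 mm behind it (r.pinch_z is the distance from the TCP to the grasp point, in mm); z points along the fingers, y is the line along which they close (so a half turn about z gives the same grasp; the last joint's range is limited). The gripper opens to 87 mm and grips with 3 to 60 N. Pads are 19 mm wide; open, the fingers measure 117 mm over their backs; the gripper's body (75 mm by 190 mm) begins 51 mm behind the grasp point.
Start: joints at [1.056, 0.527, 1.433, -0, 1.181, -0.178], TCP at [205.912, 590.082, 222.548] pointing down, gripper open.
Joint ranges: [-3.08, 3.08], [-0.75, 2.2], [0.22, 2.44], [-1.43, 4.57], [0, 2.65], [-2.85, 2.85]. Speed limits (rad/s): [2.79, 2.79, 3.14, 3.14, 3.14, 3.14].

### API

Orientations are given as a unit quaternion [x, y, z, w].
In Python, from bench import r gives the robot as it stands.
- The arm moves only by the tool apply_moves, never from a script. Its arguments are lists of equal length, an entry for each row: "rot": the turn, a rotation vector about the tool's x, y, z in degrees, a list of three; "delta_pos": the shift along the tool's x, y, z in mm, a list of three; "fingers": the finger opening in mm, from 0 to 87. A call has exactly 5 rows; each row is the pose to reach, as a shift and turn from the pose commanded when the call began, along the tool's axes at that moment; what a row does not reach only later rows make up. A row lasts 1/10 s, in which the tool goes at most 50 mm and 8.59 degrees, less where a joint would pass 70% of its speed; a pose out of reach is approached as far as the arm can. A call with a gripper value outside its range is refused whole. The fingers move at their own pace and stop on an object; the grip force is fixed at half the most. Time passes only in rows, so rows that repeat a pose let the fingers close, or fill a call up. It gives the time, the measured TCP pose, the force, the opening and the grip force at its end, in the units of the state.
- r.read_state(): the state, without advancing time (a new reading comes with each control period).
- r.snapshot(name): name is "scene" or "side" or "wrist"; returns the picture (480x640x3 uint8, red, green, blue); there is no depth.
- r.camera_model(name): a dict with "vertical_fov" (degrees; the focal length in pixels is half the picture's height over the tangent of half this angle, whatever the lens; pixels are square), "cx", "cy" (the principal point, pixels), "xyz" and "rotation" of the camera in the world; the wrist camera has in their place "tool_from_camera" (4x4, takes a point from camera to tool coordinates, whose origin is the TCP and whose axes are the flange's). Camera axes: x right, y down, z forward; pixel columns grow to the right and rows downward; lengths in mm; the calibration is good to about 2 mm. A picture is of the moment at which its call begins: read the wrist's pose just before it. camera_model takes no time and is no camera call.
- r.job_done(): hands the job in; it is judged then, once.
Trained networks look in the newest picture that a camera, given by its name, has taken for a name from the list of things; names that differ only in an ending like _2 or _b are one class to them, and where a whole thing is asked for, a point or a joint stands for the part that bears it (a point fixed in the world has none). Each returns a list of dicts, best first, with "score" (0 to 1); they miss things now and then, are a little off and sometimes report something else, mostly with a low value. They report only what shows in the picture. A call takes as long as a camera call. They do not tell look-alikes from the thing itself.
- r.find_in(label, camera): "box" ([left, top, right, bottom] in pixels, round what is visible of it).
- r.place_of(label, camera): "position" ([column, row] in pixels: a listed point, or the origin of a listed thing).
The state is a dict: "time_s": time; "joint_pos": joint angles; "joint_velocities": joint speeds; "joint_efforts": joint torques, N m; "tool_pos": TCP position; "orientation": TCP orientation; "ft_force": force on the tool from outside, world axes, zero at the start; "moment": the same for the moment, N m; "opening": finger opening in mm; "gripper_force": force on a finger pad.
Only numpy, scipy, OpenCV 4.12 (cv2) and the standard library are available. Lean on these libraries where they do the work, as an engineer would, in place of code of your own. Each camera call takes 0.05 s, during which the arm holds its last target. There are 200 camera calls.

## Working session

There is one attempt and no reset: what is moved stays moved. The work goes in short steps, Python scripts to look and compute and a tool call to move; the robot and the scene stay as the last step left them, time stands still between calls to the robot, and variables do not carry over. Pictures are saved under pics/ and viewed, at most 13 in all, crops included, and the job is handed in when it is done.

Besides the shell and the picture viewer there is one more tool, called as name(argument=value, ...) on one line, values as JSON. apply_moves: Moves the arm, as the interface text tells. Its arguments: {"type":"object","properties":{"rot":{"type":"array"},"delta_pos":{"type":"array"},"fingers":{"type":"array"}},"required":["rot","delta_pos","fingers"]}

```bash
mkdir -p pics; ls; python3 - <<'E'
from bench import r
import cv2, numpy as np
s=r.read_state(); print(s['time_s'],s['tool_pos'],s['orientation'],s['opening'],r.pinch_z)
ims=[]
for c in ['scene','side','wrist']:
    im=r.snapshot(c); cv2.imwrite(f'pics/{c}0.png',im[:,:,::-1]); ims.append(im)
    m=r.camera_model(c); print(c,{k:np.round(v,3).tolist() if not isinstance(v,str) else v for k,v in m.items()})
    for l in ['watch_case','case_center','parts_bin','bench_block','movement_holder','holder_top','mug','bottle']:
        print(l,[(np.round(d['position']).tolist(),round(d['score'],2)) for d in r.place_of(l,c)][:3])
a=np.hstack([cv2.resize(i,(400,300)) for i in ims[:2]]);b=np.hstack([cv2.resize(ims[2],(400,300)),np.zeros((300,400,3),np.uint8)])
cv2.imwrite('pics/all0.png',np.vstack([a,b])[:,:,::-1])
E
```

```text
pics
0.0 [205.55792689 589.45086436 221.56841357] [ 1.67132330e-01  9.85933874e-01 -1.02278057e-03 -3.67924869e-04] 86.90482595854246 18.700000000000003
scene {'vertical_fov': 56.2, 'cx': 321.247, 'cy': 238.919, 'xyz': [204.093, -651.281, 473.222], 'rotation': [0.838, -0.199, 0.131, -0.491]}
watch_case [([431.0, 383.0], 0.71)]
case_center [([432.0, 386.0], 0.74)]
parts_bin [([414.0, 368.0], 0.74)]
bench_block [([396.0, 344.0], 0.87)]
movement_holder [([314.0, 236.0], 0.85), ([280.0, 217.0], 0.6), ([246.0, 241.0], 0.57)]
holder_top [([242.0, 222.0], 0.84), ([276.0, 198.0], 0.58)]
mug [([278.0, 283.0], 0.68)]
bottle [([360.0, 263.0], 0.6)]
side {'vertical_fov': 57.018, 'cx': 323.838, 'cy': 234.917, 'xyz': [528.733, 665.494, 680.395], 'rotation': [-0.031, 0.917, -0.397, 0.002]}
watch_case [([336.0, 166.0], 0.52)]
case_center [([333.0, 164.0], 0.64), ([308.0, 349.0], 0.5)]
parts_bin [([328.0, 175.0], 0.7), ([329.0, 186.0], 0.41)]
bench_block [([330.0, 188.0], 0.62)]
movement_holder [([308.0, 348.0], 0.94), ([369.0, 319.0], 0.67), ([294.0, 296.0], 0.59)]
holder_top [([306.0, 336.0], 0.91), ([294.0, 283.0], 0.72), ([371.0, 303.0], 0.69)]
mug [([366.0, 258.0], 0.67)]
bottle [([284.0, 248.0], 0.93)]
wrist {'vertical_fov': 62.97, 'cx': 323.346, 'cy': 240.473, 'tool_from_camera': [[0.0, -0.969, -0.247, 66.511], [1.0, 0.0, -0.0, -0.64], [0.0, -0.247, 0.969, -160.728], [0.0, 0.0, 0.0, 1.0]]}
watch_case []
case_center []
parts_bin []
bench_block []
movement_holder []
holder_top []
mug []
bottle []
```

View pics/all0.png

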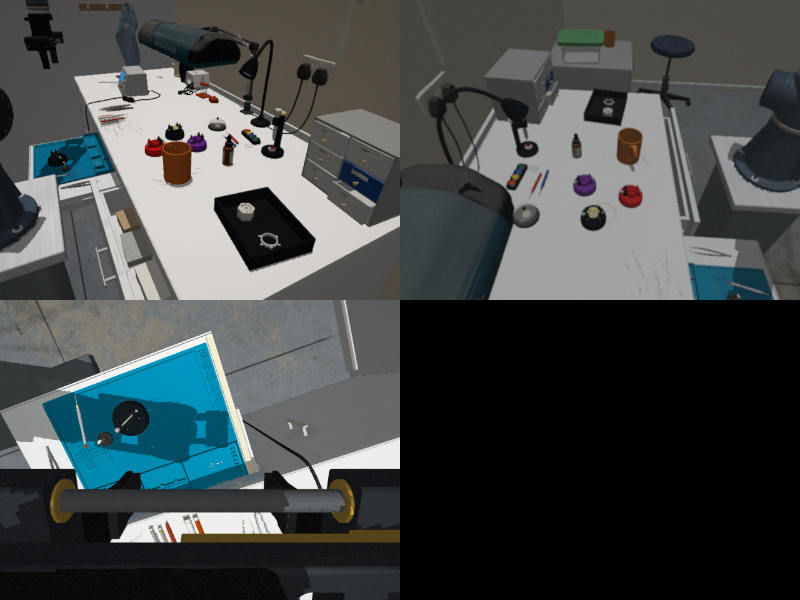

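The scene view shows three holders: red (246,238), black (280,210) and purple (314,228). In the side view they are red (369,312), black (308,348) and purple (294,296). The black one fits the description. The bin holds the block and the ring, and a big lamp hangs over the far side.

```bash
cat > h.py <<'E'
from bench import r
import numpy as np, cv2
from scipy.spatial.transform import Rotation as R
def cam(c):
    m=r.camera_model(c); f=240/np.tan(np.radians(m['vertical_fov'])/2)
    if c=='wrist':
        s=r.read_state(); T=np.array(m['tool_from_camera']); Rt=R.from_quat(s['orientation']).as_matrix()
        Rc=Rt@T[:3,:3]; p=Rt@T[:3,3]+np.array(s['tool_pos'])
    else:
        q=np.array(m['rotation']); Rc=R.from_quat(q).as_matrix() if q.size==4 else q; p=np.array(m['xyz'])
    return p,Rc,f,m['cx'],m['cy']
def ray(C,uv):
    p,Rc,f,cx,cy=C; d=Rc@np.array([(uv[0]-cx)/f,(uv[1]-cy)/f,1]); return p,d/np.linalg.norm(d)
def onz(C,uv,z):
    p,d=ray(C,uv); return (p+d*(z-p[2])/d[2])
def proj(C,X):
    p,Rc,f,cx,cy=C; v=Rc.T@(np.array(X)-p); return np.array([cx+f*v[0]/v[2],cy+f*v[1]/v[2]])
def tri(C1,u1,C2,u2):
    p1,d1=ray(C1,u1);p2,d2=ray(C2,u2)
    A=np.stack([d1,-d2],1); t=np.linalg.lstsq(A,p2-p1,rcond=None)[0]
    a=p1+d1*t[0];b=p2+d2*t[1]; return (a+b)/2,np.linalg.norm(a-b)
E
python3 - <<'E'
from h import *
S=cam('scene');D=cam('side')
for n,a,b,z in [('case_center',(432,386),(333,164),5),('bin',(414,368),(328,175),0),('block',(396,344),(330,188),5),('htop black',(276,198),(306,336),50),('holder black',(280,217),(308,348),0),('purple',(314,236),(294,296),0),('red',(246,241),(369,319),0),('mug',(278,283),(366,258),0),('bottle',(360,263),(284,248),0)]:
    print(n,onz(S,a,z).round(),onz(D,b,z).round(),[np.round(x) for x in tri(S,a,D,b)])
# lamp head: rough corners scene/side (full-res)
print('lamp low tip',tri(S,(378,88),D,(40,470)))
im=cv2.imread('pics/scene0.png')
c=cv2.resize(im[300:440,330:520],(760,560),interpolation=cv2.INTER_CUBIC);cv2.imwrite('pics/bin_crop.png',c)
a=cv2.resize(im[180:260,225:335],None,fx=3.6,fy=3.6,interpolation=cv2.INTER_CUBIC)
b=cv2.resize(cv2.imread('pics/side0.png')[270:380,260:410],(396,288),interpolation=cv2.INTER_CUBIC)
cv2.imwrite('pics/hold_crop.png',np.hstack([a,b]))
E
```

```text
case_center [ 551. -336.    5.] [ 548. -334.    5.] [array([ 550., -336.,    5.]), np.float64(3.0)]
bin [ 553. -294.    0.] [ 559. -289.    0.] [array([ 558., -292.,   -3.]), np.float64(4.0)]
block [ 556. -246.    5.] [ 551. -227.    5.] [array([ 556., -240.,   -2.]), np.float64(10.0)]
htop black [562. 243.  50.] [570. 244.  50.] [array([567., 245.,  50.]), np.float64(7.0)]
holder black [571. 242.   0.] [568. 235.   0.] [array([568., 236.,   3.]), np.float64(1.0)]
purple [601. 123.   0.] [605. 121.   0.] [array([603., 122.,   1.]), np.float64(4.0)]
red [459. 164.   0.] [459. 165.   0.] [array([459., 164.,  -0.]), np.float64(0.0)]
mug [460. -11.   0.] [463.   6.   0.] [array([463.,  -1.,  -7.]), np.float64(2.0)]
bottle [634. -17.   0.] [641. -10.   0.] [array([639., -12.,  -3.]), np.float64(4.0)]
lamp low tip (array([901.33261713, 473.70667862, 192.21714707]), np.float64(160.2657034704231))
```

View pics/hold_crop.png

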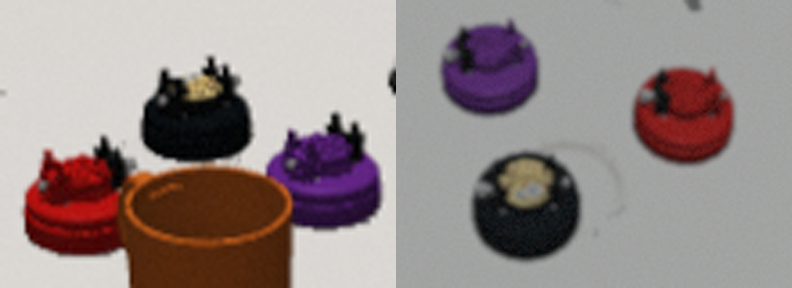

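View pics/bin_crop.png

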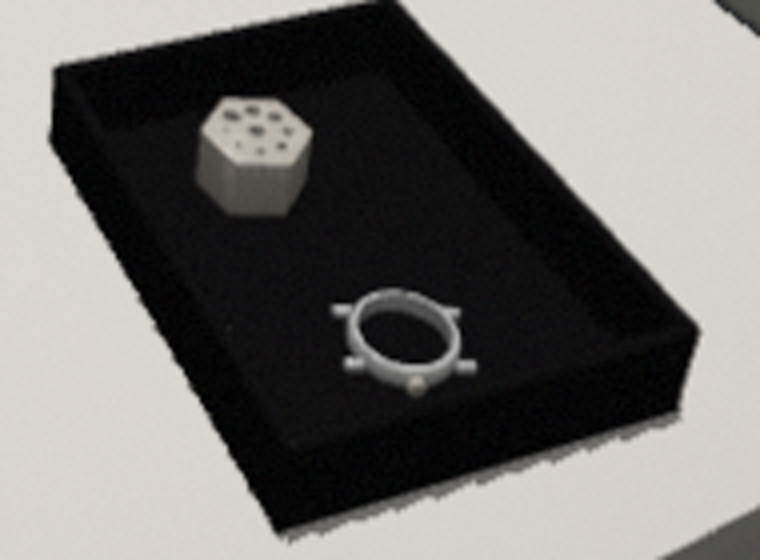

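The crops confirm the target: the black holder carries the tan movement, at about (568, 240), and the other two are red and purple with no movement. The watch case ring is near the -y end of the bin, with its crown towards -y and its lugs roughly along world x. Next I'll check clearance from the lamp and cabinet.

```bash
cat >> h.py <<'E'
def plan(target,yaw=None,n=None):
    """target world xyz, yaw (deg) of tool y axis; prints total tool-frame shift & turn"""
    s=r.read_state(); M=R.from_quat(s['orientation']).as_matrix(); p=np.array(s['tool_pos'])
    d=M.T@(np.array(target)-p); cur=np.degrees(np.arctan2(M[1,1],M[0,1]))
    print('pos',p.round(1),'toolY yaw',round(cur,2),'tilt',np.degrees(np.arccos(-M[2,2])).round(2),'shift',d.round(1),end=' ')
    if yaw is not None:
        a=np.radians(yaw); y=np.array([np.cos(a),np.sin(a),0]); z=np.array([0,0,-1.]); Md=np.stack([np.cross(y,z),y,z],1)
        print('rot',np.degrees(R.from_matrix(M.T@Md).as_rotvec()).round(2),end='')
    print()
E
python3 - <<'E'
from h import *
S=cam('scene');D=cam('side')
for n,a,b in [('lampA near end',(384,72),(112,262)),('lampA',(378,88),(175,300)),('lamp left end',(225,60),(0,400)),('lamp',(300,105),(170,330))]:
    print(n,[np.round(x) for x in tri(S,a,D,b)])
print('cabinet base',onz(S,(484,305),0),onz(S,(590,355),0))
print('small lamp base',onz(S,(436,240),0),onz(D,(205,245),0))
for uv in [(346,334),(402,434),(500,405),(430,302)]: print('binbottom/rim',onz(S,uv,0).round())
plan((568,240,235),70.8)
E
```

```text
lampA near end [array([835., 282., 285.]), np.float64(67.0)]
lampA [array([787., 279., 239.]), np.float64(125.0)]
lamp left end [array([641., 570., 371.]), np.float64(198.0)]
lamp [array([703., 379., 232.]), np.float64(34.0)]
cabinet base [ 7.57399312e+02 -2.27735303e+02 -5.68434189e-14] [ 811.26725014 -390.94864933    0.        ]
small lamp base [836.30382939  -6.84257518   0.        ] [813.00065881  -5.31489379   0.        ]
binbottom/rim [ 502. -188.   -0.]
binbottom/rim [ 471. -377.    0.]
binbottom/rim [ 615. -398.    0.]
binbottom/rim [ 677. -180.    0.]
pos [205.9 590.1 222.5] toolY yaw 70.76 tilt 0.0 shift [-457.2 -211.2  -12.4] rot [-0.    0.   -0.04]
```

View pics/side0.png

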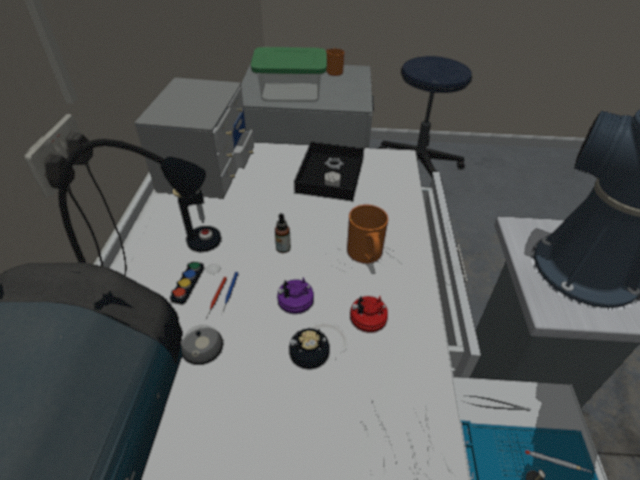

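```bash
python3 - <<'E'
from h import *
S=cam('scene');D=cam('side')
for uv in [(180,335),(165,300),(110,263),(160,420),(145,475)]:
    print('side',uv,[onz(D,uv,z).round()[:2].tolist() for z in (150,250,350,450)])
for uv in [(384,75),(378,95),(300,105),(235,90),(240,35)]:
    p,d=ray(S,uv); print('scene',uv,[(p+d*(y-p[1])/d[1]).round().tolist() for y in (200,300,400,500,600)])
E
```

```text
side (180, 335) [[740.0, 322.0], [700.0, 387.0], [660.0, 452.0], [620.0, 516.0]]
side (165, 300) [[780.0, 263.0], [733.0, 339.0], [685.0, 415.0], [638.0, 491.0]]
side (110, 263) [[892.0, 196.0], [823.0, 284.0], [755.0, 373.0], [687.0, 461.0]]
side (160, 420) [[728.0, 442.0], [690.0, 484.0], [653.0, 526.0], [615.0, 568.0]]
side (145, 475) [[724.0, 503.0], [688.0, 534.0], [651.0, 564.0], [614.0, 595.0]]
scene (384, 75) [[806.0, 200.0, 315.0], [876.0, 300.0, 297.0], [947.0, 400.0, 278.0], [1018.0, 500.0, 260.0], [1088.0, 600.0, 241.0]]
scene (378, 95) [[794.0, 200.0, 274.0], [864.0, 300.0, 250.0], [933.0, 400.0, 227.0], [1002.0, 500.0, 204.0], [1072.0, 600.0, 180.0]]
scene (300, 105) [[603.0, 200.0, 267.0], [650.0, 300.0, 243.0], [697.0, 400.0, 219.0], [744.0, 500.0, 195.0], [791.0, 600.0, 171.0]]
scene (235, 90) [[468.0, 200.0, 306.0], [499.0, 300.0, 286.0], [530.0, 400.0, 266.0], [561.0, 500.0, 247.0], [592.0, 600.0, 227.0]]
scene (240, 35) [[484.0, 200.0, 400.0], [517.0, 300.0, 392.0], [550.0, 400.0, 383.0], [583.0, 500.0, 375.0], [616.0, 600.0, 366.0]]
```

apply_moves(rot=[[0,0,0],[0,0,0],[0,0,0],[0,0,0],[0,0,0]], delta_pos=[[-30,-14,-1],[-75,-35,-3],[-120,-56,-4],[-165,-77,-5],[-210,-98,-6]], fingers=[87,87,87,87,87])

```text
time_s: 1.85
tool_pos: [373.0, 427.1, 228.8]
orientation: [0.167, 0.986, 0.0, 0.0]
ft_force: [0.1, 0.1, 0.5]
opening: 86.8
gripper_force: 0.0
```

apply_moves(rot=[[0,0,0],[0,0,0],[0,0,0],[0,0,0],[0,0,0]], delta_pos=[[-45,-21,-1],[-90,-42,-3],[-135,-63,-4],[-180,-84,-5],[-220,-103,-6]], fingers=[87,87,87,87,87])

```text
time_s: 2.35
tool_pos: [547.4, 256.6, 234.8]
orientation: [0.168, 0.986, 0.0, 0.0]
ft_force: [0.6, 0.8, 0.0]
opening: 87.1
gripper_force: 0.0
```

apply_moves(rot=[[0,0,0],[0,0,0],[0,0,0],[0,0,0],[0,0,0]], delta_pos=[[-25,-10,0],[-25,-10,0],[-25,-10,0],[-25,-10,0],[-25,-10,0]], fingers=[60,60,60,60,60])

```text
time_s: 2.85
tool_pos: [564.7, 242.1, 234.6]
orientation: [0.166, 0.986, -0.0, -0.0]
ft_force: [-0.1, -0.4, -0.0]
opening: 61.8
gripper_force: 0.0
```

```bash
python3 - <<'E'
from h import *
s=r.read_state();print(s['time_s'],s['joint_velocities'])
W=cam('wrist'); im=r.snapshot('wrist'); cv2.imwrite('pics/w_hold.png',im[:,:,::-1])
for l,z in [('holder_top',50),('movement_holder',0)]:
    for d in r.place_of(l,'wrist'): print(l,d['position'],d['score'],onz(W,d['position'],z).round(1))
plan((550,-336,200),90)
x0=proj(W,(568,240,40)); print(x0)
E
```

```text
2.85 [ 0.00200185 -0.00148869 -0.00352234 -0.00385214 -0.00246564  0.00050299]
holder_top [224.8, 291.0] 0.81 [600.7 130.7  50. ]
holder_top [191.0, 137.1] 0.72 [461.9 157.5  50. ]
holder_top [321.9, 221.3] 0.57 [567.6 238.9  50. ]
movement_holder [208.4, 136.7] 0.9 [461.4 158.4   0. ]
movement_holder [233.6, 272.8] 0.89 [599.  128.3   0. ]
movement_holder [321.0, 210.7] 0.67 [566.4 238.1   0. ]
pos [565.2 241.9 234.7] toolY yaw 70.85 tilt 0.01 shift [-175.2 -550.9   34.7] rot [ 0.000e+00 -1.000e-02 -1.915e+01]
[323.24617031 219.2046217 ]
```

View pics/w_hold.png

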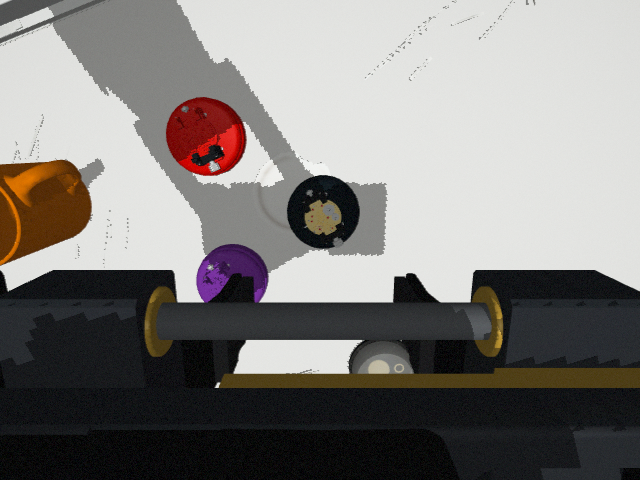

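The black holder is directly below, at (322,212), with the tan movement and grey screw heads at (310,192) and (338,243). I'll enlarge and brighten it to get the jaw line.

```bash
python3 - <<'E'
from h import *
im=cv2.imread('pics/w_hold.png')
c=im[165:260,275:370].astype(float)/255
c=(np.clip(c*1.0,0,1)**0.4*255).astype(np.uint8)
cv2.imwrite('pics/hc.png',cv2.resize(c,(570,570),interpolation=cv2.INTER_CUBIC))
E
```

```text
(no output)
```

View pics/hc.png

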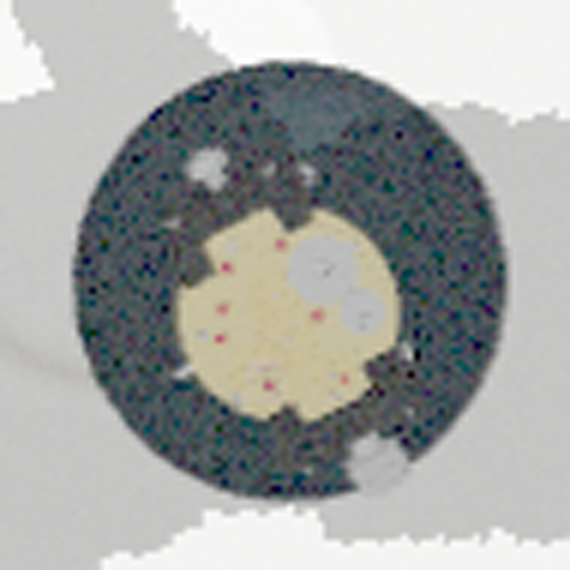

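```bash
python3 - <<'E'
from h import *
W=cam('wrist')
f=lambda u,v,z:onz(W,(275+u/6,165+v/6),z)[:2]
def ang(a,b): d=b-a; return np.degrees(np.arctan2(d[1],d[0])).round(1)
print('teeth mids',ang(f(243,245,44),f(332,391,44)),'UL perp',ang(f(195,275,44),f(292,215,44))+90,'LR perp',ang(f(290,412,44),f(375,370,44))+90,'screws',ang(f(208,165,35),f(378,465,35)))
print('movement mid',f(289,310,38),'base mid',f(290,280,25), 'teeth mid',f(287.5,318,44))
E
```

```text
teeth mids 11.8 UL perp 192.8 LR perp 187.8 screws 10.0
movement mid [566.69300067 240.35948273] base mid [564.49554038 241.2795784 ] teeth mid [566.70270215 240.12016566]
```

apply_moves(rot=[[0,0,-4],[0,0,-8],[0,0,-12],[0,0,-16],[0,0,-19]], delta_pos=[[-12,-35,0],[-25,-80,0],[-38,-123,0],[-52,-166,0],[-66,-209,0]], fingers=[55,55,55,55,55])

```text
time_s: 3.5
tool_pos: [559.1, 20.9, 234.8]
orientation: [0.0, 1.0, -0.0, 0.0]
ft_force: [0.6, -0.1, -0.3]
opening: 54.8
gripper_force: 0.0
```

```bash
python3 - <<'E'
from h import *
plan((550,-336,200),90)
E
```

```text
pos [559.1  20.9 234.8] toolY yaw 89.98 tilt 0.03 shift [   9.  -356.9   34.9] rot [-0.01  0.03 -0.02]
```

apply_moves(rot=[[0,0,0],[0,0,0],[0,0,0],[0,0,0],[0,0,0]], delta_pos=[[1,-45,0],[2,-90,0],[4,-135,0],[5,-180,0],[6,-225,0]], fingers=[55,55,55,55,55])

```text
time_s: 4.0
tool_pos: [552.3, -204.4, 234.8]
orientation: [0.002, 1.0, -0.0, 0.0]
ft_force: [1.1, 0.5, 0.2]
opening: 54.9
gripper_force: 0.0
```

apply_moves(rot=[[0,0,0],[0,0,0],[0,0,0],[0,0,0],[0,0,0]], delta_pos=[[1,-45,15],[2,-90,35],[3,-132,50],[3,-132,60],[3,-132,60]], fingers=[55,55,55,55,55])

```text
time_s: 4.5
tool_pos: [547.7, -334.6, 172.5]
orientation: [0.003, 1.0, 0.002, -0.002]
ft_force: [-0.8, -0.3, -0.2]
opening: 55.2
gripper_force: 0.0
```

```bash
python3 - <<'E'
from h import *
s=r.read_state();print(s['time_s'],s['tool_pos'])
W=cam('wrist'); im=r.snapshot('wrist'); cv2.imwrite('pics/w_case.png',im[:,:,::-1])
for l in ['watch_case','case_center']:
    for d in r.place_of(l,'wrist'): print(l,d['position'],d['score'],onz(W,d['position'],5).round(1))
for d in r.find_in('watch_case','wrist'): print(d)
E
```

```text
4.5 [ 547.70059805 -334.62149549  172.50758551]
watch_case [321.5, 221.1] 0.91 [ 547.1 -336.6    5. ]
case_center [323.0, 220.1] 0.71 [ 546.2 -335.3    5. ]
{'box': [299.8, 193.1, 350.3, 253.4], 'score': 0.75}
{'box': [401.3, 200.2, 465.0, 249.8], 'score': 0.71}
```

View pics/w_case.png

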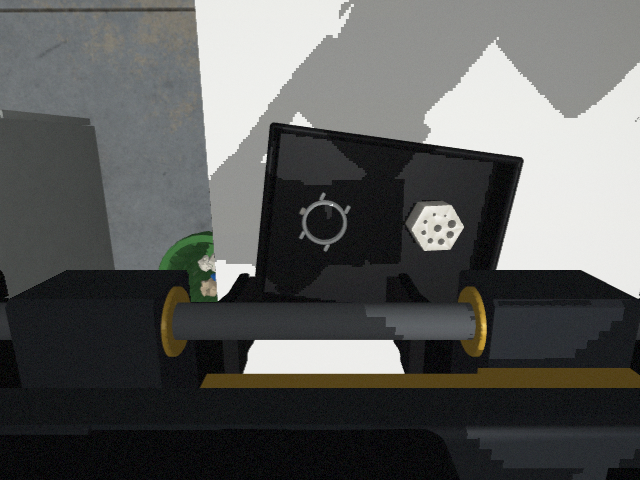

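The ring is at about (325,222), with lug tips near (322,196), (346,209), (302,234) and (326,248). That puts the lug axis at about -27° in world yaw. The block is at (437,226) and the bin's end wall is just left of the ring.

```bash
cat >> h.py <<'E'
def case_fit(zt=13,zl=8,guess=None):
    W=cam('wrist'); im=r.snapshot('wrist'); g=im.min(2).astype(float)
    c0=proj(W,guess if guess is not None else (546,-335,10)); f=W[2]
    u0,v0=int(c0[0]),int(c0[1]); k=int(f*32/np.linalg.norm(W[0]-np.array([546,-335,10])))
    sub=g[v0-k:v0+k,u0-k:u0+k]; t=cv2.threshold(sub.astype(np.uint8),0,255,cv2.THRESH_OTSU)[0]
    n,lab,st,_=cv2.connectedComponentsWithStats((sub>t).astype(np.uint8),connectivity=8)
    m=lab==1+np.argmax(st[1:,4]); vv,uu=np.nonzero(m); P=np.array([onz(W,(u+u0-k,v+v0-k),zl)[:2] for u,v in zip(uu,vv)])
    from scipy.optimize import least_squares
    # ring centre on pixels near annulus, iterated
    c=P.mean(0)
    for _ in range(10):
        d=np.linalg.norm(P-c,axis=1); Q=P[(d>14)&(d<20)]
        c=least_squares(lambda x:np.linalg.norm(Q-x[:2],axis=1)-x[2],[*c,17]).x[:2]
    v=P-c; d=np.linalg.norm(v,axis=1); th=np.arctan2(v[:,1],v[:,0])[d>20.7]
    yaw=np.degrees(np.angle(np.exp(2j*th).sum()))/2
    print('thr',t,'n',len(P),'centre',c.round(1),'yaw',yaw.round(1),'far',len(th),'rmax',d.max().round(1),'hist',np.histogram(np.degrees(th)-yaw,bins=np.arange(-210,211,30))[0])
    return im,c,yaw
E
python3 - <<'E'
from h import *
im,c,yaw=case_fit()
plan((*c,100),yaw+90)
E
```

```text
thr 65.0 n 719 centre [ 547.4 -334.4] yaw -25.4 far 111 rmax 25.3 hist [ 0 12  9 13  6 20  2 13 10  0  0 21  2  3]
pos [ 549.7 -333.7  175.7] toolY yaw 89.88 tilt 0.08 shift [ 2.3 -0.6 75.7] rot [-0.03  0.07 25.32]
```

apply_moves(rot=[[0,0,6],[0,0,12],[0,0,18],[0,0,25.4],[0,0,25.4]], delta_pos=[[0,0,20],[1,0,45],[2,-1,65],[2,-1,76],[2,-1,76]], fingers=[52,52,52,52,52])

```text
time_s: 5.25
tool_pos: [546.5, -334.3, 97.6]
orientation: [0.221, 0.975, 0.001, -0.001]
ft_force: [-0.8, -1.1, -0.1]
opening: 51.8
gripper_force: 0.0
```

```bash
python3 - <<'E'
from h import *
for z in (8,):
    im,c,yaw=case_fit(zl=z,guess=(547.4,-334.4,10))
plan((*c,12),yaw+90)
for d in r.place_of('case_center','wrist'): print(d, onz(cam('wrist'),d['position'],5))
s=r.read_state(); C=cam('wrist'); print('tcp px',proj(C,s['tool_pos']))
cv2.imwrite('pics/w_case2.png',im[:,:,::-1])
E
```

```text
thr 68.0 n 1203 centre [ 547.3 -334.4] yaw -27.8 far 177 rmax 25.4 hist [ 0 11 22 14 14 24 12 14 22  0  0 25 13  6]
pos [ 547.1 -335.    98.7] toolY yaw 64.59 tilt 0.03 shift [ 0.1  0.7 86.7] rot [ 0.01 -0.03  2.39]
tcp px [324.77277259 296.50446858]
```

View pics/w_case2.png

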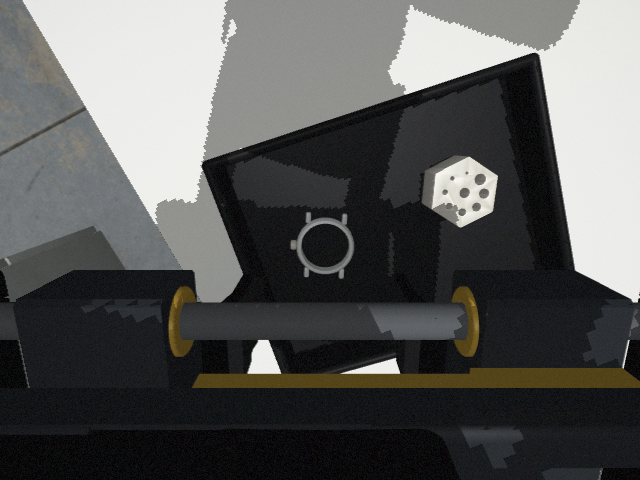

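```bash
python3 - <<'E'
from h import *
W=cam('wrist'); A=onz(W,(205,163),38)[:2];B=onz(W,(539,54),38)[:2]
e=(B-A)/np.linalg.norm(B-A); c=np.array([547.3,-334.4])
print(A,B,np.linalg.norm(B-A),'bin y yaw',np.degrees(np.arctan2(e[1],e[0])),'ring centre to inner end wall',(c-A)@e-5)
for yaw in (62.5,):
  a=np.radians(yaw); y=np.array([np.cos(a),np.sin(a)]); x=np.array([-y[1],y[0]])
  for op,off in ((50,-1.8),(47,-1.8),(46,-1.3)):
    print(op,[round(((c+y*(off-op/2-15)+x*sx*9.5)-A)@e-5,1) for sx in (1,-1)])
E
```

```text
[ 470.10258603 -372.54912487] [ 496.18287131 -187.52210365] 186.8560404800875 bin y yaw 81.97679130408679 ring centre to inner end wall 43.550474971898666
50 [np.float64(7.3), np.float64(1.0)]
47 [np.float64(8.7), np.float64(2.4)]
46 [np.float64(9.7), np.float64(3.3)]
```

```bash
python3 - <<'E'
from h import *
P=[]
for i in range(6):
    P.append(np.r_[r.read_state()['tool_pos'],0]); r.snapshot('side')
print(np.round(P,1))
a=np.radians(62.5);c=np.array([547.3,-334.4])-1.5*np.array([np.cos(a),np.sin(a)])
print(c); s=r.read_state(); M=R.from_quat(s['orientation']).as_matrix(); print((M.T@(np.r_[c,98]-np.mean(P,0)[:3])).round(2))
plan((*c,10),62.5)
E
```

```text
[[ 547.6 -335.7   99.4    0. ]
 [ 547.8 -336.1   99.8    0. ]
 [ 547.9 -336.3  100.     0. ]
 [ 547.8 -336.4  100.     0. ]
 [ 547.6 -336.4   99.9    0. ]
 [ 547.5 -336.4   99.6    0. ]]
[ 546.60737708 -335.73051625]
[ 1.18 -0.06  1.79]
pos [ 547.3 -336.3   99.4] toolY yaw 64.41 tilt 0.09 shift [ 1.   0.3 89.4] rot [-0.02  0.08  1.91]
```

```bash
python3 - <<'E'
from h import *
for i in range(4):
    s=r.read_state(); M=R.from_quat(s['orientation']).as_matrix()
    im,c,yaw=case_fit(guess=(547.4,-334.4,10))
    print(np.round(s['tool_pos'],1),'rel tool',(M.T@(np.r_[c,10]-s['tool_pos'])).round(2), 'yaw rel', yaw+90-np.degrees(np.arctan2(M[1,1],M[0,1])))
E
```

```text
thr 68.0 n 1185 centre [ 547.3 -334.3] yaw -26.4 far 171 rmax 25.5 hist [ 0 15 14 17 13 24  4 19 16  0  0 35  6  8]
[ 547.3 -336.3   99.4] rel tool [ 1.03  1.8  89.42] yaw rel -0.8527194355290817
thr 68.0 n 1196 centre [ 547.3 -334.4] yaw -28.2 far 176 rmax 25.6 hist [ 0  8 23 14 16 19 13 12 22  0  0 25 16  8]
[ 547.2 -336.3   99.2] rel tool [ 0.82  1.85 89.24] yaw rel -2.6397640717352147
thr 68.0 n 1195 centre [ 547.3 -334.3] yaw -25.2 far 175 rmax 25.4 hist [ 0 19 12 20 11 29  2 24 10  0  0 37  2  9]
[ 547.1 -336.2   99. ] rel tool [ 0.72  1.83 89.03] yaw rel 0.3687436641731523
thr 68.0 n 1188 centre [ 547.3 -334.3] yaw -24.4 far 172 rmax 25.4 hist [ 0 20  9 21  9 28  1 28  7  0  0 38  1 10]
[ 547.  -336.2   98.9] rel tool [ 0.62  1.82 88.89] yaw rel 1.2544765011785444
```

apply_moves(rot=[[0,0,0.5],[0,0,1],[0,0,1],[0,0,1],[0,0,1]], delta_pos=[[0.7,0.3,20],[0.7,0.3,45],[0.7,0.3,65],[0.7,0.3,82],[0.7,0.3,82]], fingers=[48,48,48,48,48])

```text
time_s: 6.35
tool_pos: [544.9, -334.3, 14.0]
orientation: [0.23, 0.973, 0.001, -0.002]
ft_force: [-0.2, -0.1, -0.4]
opening: 48.0
gripper_force: 0.0
```

```bash
python3 - <<'E'
from h import *
im=r.snapshot('wrist'); s=r.read_state(); print(s['ft_force'],s['opening'])
plan((546.6,-335.7,6.5),63.5)
cv2.imwrite('pics/w3.png',cv2.resize(im[200:400,180:470],(800,552),interpolation=cv2.INTER_CUBIC)[:,:,::-1])
E
```

```text
[-0.43497483  0.48733912  0.66640071] 48.201374233490434
pos [ 545.7 -335.    15.4] toolY yaw 63.36 tilt 0.15 shift [-1.1 -0.2  8.9] rot [ 0.04 -0.14 -0.14]
```

View pics/w3.png

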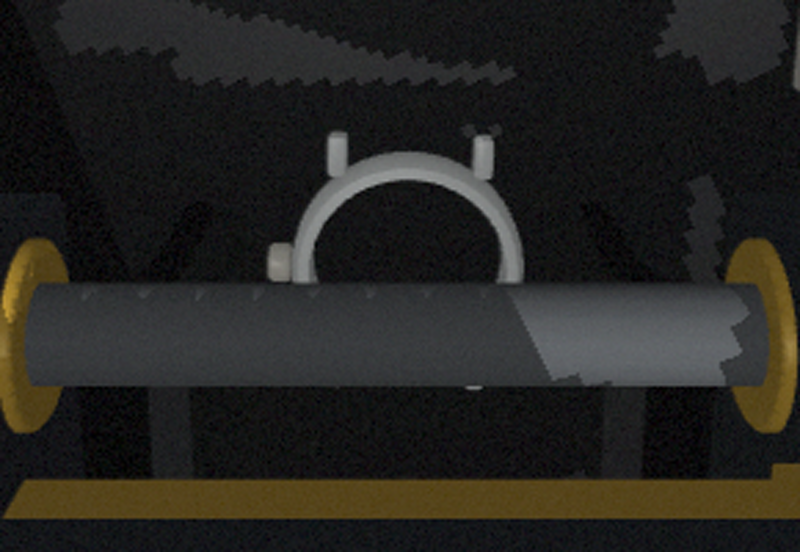

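The view from close in shows the ring centred between the fingers, with the lugs square to the tool and the crown on the closing axis. Next I lower the tool and close the fingers.

apply_moves(rot=[[0,0,0],[0,0,0],[0,0,0],[0,0,0],[0,0,0]], delta_pos=[[-0.5,0,4],[-0.5,0,8.5],[-0.5,0,8.5],[-0.5,0,8.5],[-0.5,0,8.5]], fingers=[48,48,48,48,48])

```text
time_s: 6.9
tool_pos: [547.1, -335.9, 8.5]
orientation: [0.23, 0.973, -0.0, 0.0]
ft_force: [0.2, -0.8, -0.9]
opening: 48.2
gripper_force: 0.0
```

```bash
python3 - <<'E'
from h import *
for i in range(3):
    s=r.read_state(); print(np.round(s['tool_pos'],1),np.round(s['ft_force'],1)); r.snapshot('side')
E
```

```text
[ 547.1 -335.9    8.5] [ 0.2 -0.8 -0.9]
[ 547.  -335.9    8.4] [ 0.3 -0.7 -0.7]
[ 547.  -335.9    8.4] [ 0.4  0.7 -0. ]
```

Go 2 mm lower, then close.

apply_moves(rot=[[0,0,0],[0,0,0],[0,0,0],[0,0,0],[0,0,0]], delta_pos=[[0,0,1],[0,0,2],[0,0,2],[0,0,2],[0,0,2]], fingers=[48,48,46,44,40])

```text
time_s: 7.55
tool_pos: [546.9, -335.7, 6.0]
orientation: [0.23, 0.973, 0.0, -0.0]
ft_force: [0.5, -0.7, 0.3]
opening: 42.2
gripper_force: 0.0
```

apply_moves(rot=[[0,0,0],[0,0,0],[0,0,0],[0,0,0],[0,0,0]], delta_pos=[[0,0,0],[0,0,0],[0,0,0],[0,0,0],[0,0,0]], fingers=[30,30,30,30,30])

```text
time_s: 8.05
tool_pos: [546.9, -335.7, 6.1]
orientation: [0.23, 0.973, 0.0, 0.0]
ft_force: [0.1, 0.4, -0.1]
opening: 35.9
gripper_force: 30.0
```

The grip force is 30 N, but an opening of 35.9 mm is under the expected 41.6 mm. I'll lift slightly and look.

apply_moves(rot=[[0,0,0],[0,0,0],[0,0,0],[0,0,0],[0,0,0]], delta_pos=[[0,0,-5],[0,0,-15],[0,0,-25],[0,0,-30],[0,0,-30]], fingers=[30,30,30,30,30])

```text
time_s: 8.55
tool_pos: [547.7, -336.4, 37.7]
orientation: [0.23, 0.973, -0.001, 0.001]
ft_force: [-0.6, -0.4, -0.1]
opening: 36.3
gripper_force: 30.0
```

```bash
python3 - <<'E'
from h import *
im=r.snapshot('wrist'); s=r.read_state(); print(np.round(s['tool_pos'],1),s['ft_force'],s['opening'],s['gripper_force'])
a=im[200:400,180:470]; S=r.snapshot('scene')[300:440,330:520]
g=lambda x:((x/255.)**0.6*255).astype(np.uint8)
cv2.imwrite('pics/w4.png',np.hstack([cv2.resize(g(a),(435,300),interpolation=cv2.INTER_CUBIC),cv2.resize(g(S),(365,300),interpolation=cv2.INTER_CUBIC)])[:,:,::-1])
E
```

```text
[ 547.3 -336.1   37. ] [-0.93403769 -0.68699923 -0.16612714] 35.911134612320254 29.99988178460626
```

View pics/w4.png

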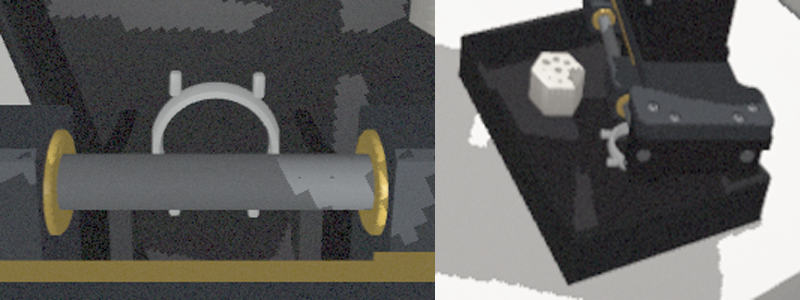

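The case is held level between the pads, with lug tips in the wrist crop at (176,73), (259,75), (175,213) and (253,213). I'll work out its offset in the tool.

```bash
python3 - <<'E'
from h import *
W=cam('wrist'); s=r.read_state(); M=R.from_quat(s['orientation']).as_matrix(); p=np.array(s['tool_pos'])
T=[(M.T@(onz(W,(180+u/1.5,200+v/1.5),p[2]+1.9)-p))[:2].round(1) for u,v in ((176,73),(259,75),(175,213),(253,213))]
print(T,'mid',np.mean(T,0))
a=T[0]-T[2];b=T[1]-T[3]; print([np.degrees(np.arctan2(v[1],v[0])).round(1) for v in (a,b)],np.linalg.norm(a))
plan((547,-336,155))
E
```

```text
[array([ 22.3, -11.6]), array([21.7, 11.7]), array([-21.1, -12.6]), array([-21.1,  10.7])] mid [ 0.45 -0.45]
[np.float64(1.3), np.float64(1.3)] 43.41151920861559
pos [ 546.9 -335.8   36.4] toolY yaw 63.36 tilt 0.03 shift [  -0.2   -0.2 -118.6]
```

apply_moves(rot=[[0,0,0],[0,0,0],[0,0,0],[0,0,0],[0,0,0]], delta_pos=[[0,0,-20],[0,0,-50],[0,0,-80],[0,0,-105],[0,0,-120]], fingers=[30,30,30,30,30])

```text
time_s: 9.15
tool_pos: [547.4, -336.2, 157.9]
orientation: [0.23, 0.973, -0.001, 0.001]
ft_force: [-0.5, 0.3, -1.5]
opening: 35.9
gripper_force: 30.0
```

```bash
python3 - <<'E'
from h import *
plan((566.6,240,155),101)
E
```

```text
pos [ 547.4 -336.2  157.9] toolY yaw 63.36 tilt 0.13 shift [241.1 523.6   2.1] rot [ -0.07   0.11 -37.64]
```

apply_moves(rot=[[0,0,0],[0,0,0],[0,0,0],[0,0,0],[0,0,0]], delta_pos=[[12,26,0],[30,65,0],[50,108,0],[70,152,0],[90,195,0]], fingers=[30,30,30,30,30])

```text
time_s: 9.65
tool_pos: [553.3, -119.3, 155.6]
orientation: [0.231, 0.973, 0.0, -0.0]
ft_force: [-0.0, -0.3, 0.2]
opening: 35.9
gripper_force: 30.0
```

apply_moves(rot=[[0,0,0],[0,0,0],[0,0,0],[0,0,0],[0,0,0]], delta_pos=[[20,43,0],[40,86,0],[58,125,0],[75,163,0],[90,195,0]], fingers=[30,30,30,30,30])

```text
time_s: 10.15
tool_pos: [560.2, 95.9, 155.7]
orientation: [0.23, 0.973, 0.0, -0.0]
ft_force: [0.7, -0.2, -0.3]
opening: 36.0
gripper_force: 30.0
```

apply_moves(rot=[[0,0,-7.5],[0,0,-15],[0,0,-23],[0,0,-31],[0,0,-38.6]], delta_pos=[[13,28,0],[26,56,0],[38,84,0],[50,110,0],[60,132,0]], fingers=[30,30,30,30,30])

```text
time_s: 10.65
tool_pos: [565.8, 240.0, 155.5]
orientation: [-0.107, 0.994, 0.0, -0.001]
ft_force: [-0.5, -1.1, -0.4]
opening: 35.7
gripper_force: 30.0
```

```bash
python3 - <<'E'
from h import *
for i in range(6): W=cam('wrist');im=r.snapshot('wrist')
for l,z in [('holder_top',50),('movement_holder',0)]:
    for d in r.place_of(l,'wrist'): print(l,np.round(d['position']),d['score'],onz(W,d['position'],z).round(1))
s=r.read_state(); print(s['opening'],s['gripper_force'],s['time_s'])
plan((566.6,240.2,110),102)
g=((im[150:400,180:470]/255.)**0.5*255).astype(np.uint8)
cv2.imwrite('pics/w5.png',cv2.resize(g,(696,600),interpolation=cv2.INTER_CUBIC)[:,:,::-1])
E
```

```text
holder_top [328. 238.] 0.98 [564.2 239.7  50. ]
holder_top [167. 256.] 0.96 [601.1 130.9  50. ]
holder_top [238.  56.] 0.79 [461.3 159.9  50. ]
movement_holder [326. 225.] 0.97 [565.9 238.6   0. ]
movement_holder [185. 239.] 0.93 [601.8 126.8   0. ]
movement_holder [250.  71.] 0.68 [462.1 158.9   0. ]
35.981927208932085 29.99998471525032 11.05
pos [566.4 237.2 155.9] toolY yaw 101.83 tilt 0.04 shift [-0.9  2.9 45.9] rot [-0.01 -0.04 -0.17]
```

View pics/w5.png

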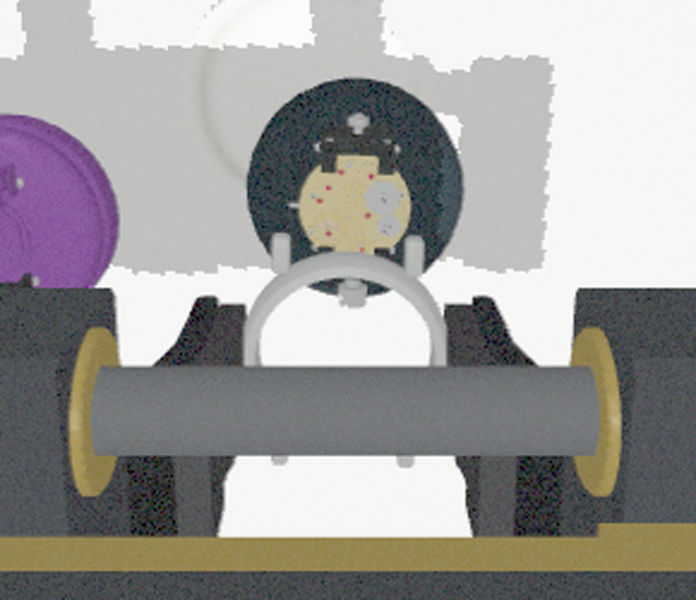

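The case is above and in front of the black holder, with lugs and jaws nearly parallel: jaw screws at (358,121) and (352,292) in the crop. I'll compute the remaining offset.

```bash
python3 - <<'E'
from h import *
W=cam('wrist'); s=r.read_state(); M=R.from_quat(s['orientation']).as_matrix(); p=np.array(s['tool_pos'])
f=lambda u,v,z:(M.T@(onz(W,(180+u/2.4,150+v/2.4),z)-p))[:2].round(1)
L=[f(u,v,p[2]+1.9) for u,v in ((282,235),(414,236),(279,464),(405,466))]
print('lug tips',L,'mid',np.mean(L,0))
A=lambda a,b:np.degrees(np.arctan2((a-b)[1],(a-b)[0])).round(1)
print('case ang',A(L[0],L[2]),A(L[1],L[3]))
print('jaw ang screws',A(f(358,121,35),f(352,292,35)),'teeth',A(f(358,157,44),f(352.5,251,44)),A(f(388,155,44),f(328,158,44))-90,A(f(380,252,44),f(325,250,44))-90)
print('movement mid',f(355.5,207,40),'base',f(355,187,25),'teeth',f(355.3,204,44),'net top',f((328-180)*2.4,(238-150)*2.4,50),'net base',f((326-180)*2.4,(225-150)*2.4,0))
P=p; print(p)
E
```

```text
lug tips [array([ 23.2, -11.8]), array([23. , 11.3]), array([-21.2, -13.1]), array([-21.6,  10.5])] mid [ 0.85  -0.775]
case ang 1.7 1.0
jaw ang screws 1.8 teeth 3.2 -2.9000000000000057 2.4000000000000057
movement mid [-0.4  2.5] base [2.4 2.4] teeth [1.4 2.3] net top [0.7 2.3] net base [-0.6  1.1]
[566.36611836 237.23251546 155.90961427]
```

apply_moves(rot=[[0,0,0],[0,0,0],[0,0,0],[0,0,0],[0,0,0]], delta_pos=[[0,1,12],[0,2,30],[0,2.8,45],[0,2.8,57],[0,2.8,65]], fingers=[30,30,30,30,30])

```text
time_s: 11.55
tool_pos: [565.2, 240.6, 89.4]
orientation: [-0.104, 0.995, -0.0, -0.001]
ft_force: [0.0, -0.2, 0.5]
opening: 36.2
gripper_force: 30.0
```

```bash
python3 - <<'E'
from h import *
for i in range(4):
    W=cam('wrist'); r.snapshot('wrist'); s=r.read_state()
    print(np.round(s['tool_pos'],1))
M=R.from_quat(s['orientation']).as_matrix()
for d in r.place_of('holder_top','wrist')[:3]: print(d['score'],(M.T@(onz(W,d['position'],50)-W[0]+W[0]-s['tool_pos'])).round(1))
plan((566.4,240.0,66.5))
E
```

```text
[564.7 240.5  88.6]
[565.  240.7  89.5]
[565.6 240.9  90.4]
[566.1 241.1  91.1]
0.56 [118.7 -59.   41.1]
pos [566.4 241.2  91.5] toolY yaw 101.95 tilt 0.07 shift [ 0.3 -1.2 25. ]
```

apply_moves(rot=[[0,0,0],[0,0,0],[0,0,0],[0,0,0],[0,0,0]], delta_pos=[[0,-0.3,6],[0,-0.5,12],[0,-0.5,18],[0,-0.5,22],[0,-0.5,24]], fingers=[30,30,30,30,30])

```text
time_s: 12.3
tool_pos: [565.5, 240.6, 66.3]
orientation: [-0.104, 0.995, -0.0, -0.001]
ft_force: [-0.8, 0.0, 0.2]
opening: 35.9
gripper_force: 30.0
```

apply_moves(rot=[[0,0,0],[0,0,0],[0,0,0],[0,0,0],[0,0,0]], delta_pos=[[0,0,0],[0,0,0],[0,0,0],[0,0,0],[0,0,0]], fingers=[30,30,30,30,30])

```text
time_s: 12.8
tool_pos: [566.0, 240.7, 67.3]
orientation: [-0.104, 0.995, 0.0, 0.0]
ft_force: [-0.3, -0.1, 0.1]
opening: 36.1
gripper_force: 30.0
```

```bash
python3 - <<'E'
from h import *
a=r.snapshot('side');b=r.snapshot('wrist');s=r.read_state()
print(np.round(s['tool_pos'],1),s['opening'],s['gripper_force'],np.round(s['ft_force'],1),np.abs(s['joint_velocities']).max(),s['time_s'])
plan((566.4,240,66.5),102)
D=cam('side'); u,v=map(int,proj(D,(566,240,60)))
g=lambda x:((x/255.)**0.5*255).astype(np.uint8)
S=r.snapshot('scene'); u2,v2=map(int,proj(cam('scene'),(566,240,60)))
cv2.imwrite('pics/fin.png',np.hstack([cv2.resize(g(x),(390,390),interpolation=cv2.INTER_CUBIC) for x in (b[190:390,220:420],S[v2-40:v2+40,u2-40:u2+40])])[:,:,::-1])
E
```

```text
[566.  240.7  67.2] 36.038759242590025 29.99984818015946 [ 0.2 -0.2  0. ] 0.0019392303563717703 12.9
pos [566.  240.7  67.2] toolY yaw 101.96 tilt 0.01 shift [-0.3 -0.8  0.7] rot [ 0.    0.01 -0.04]
```

View pics/fin.png

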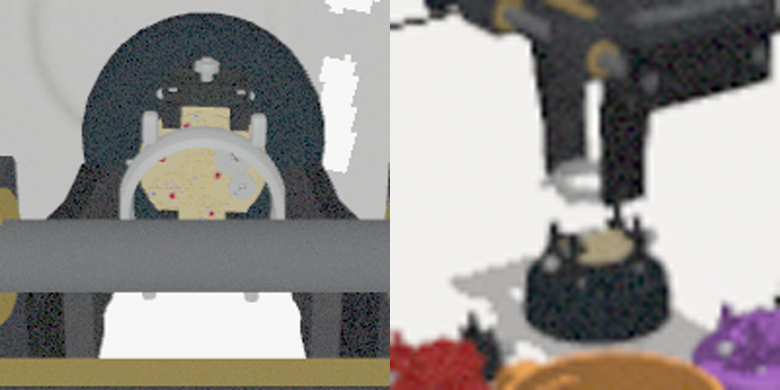

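The ring hovers level and centred over the movement: both centres are near column 203 in the left crop. There is a clear gap to the posts, and the arm is at rest. Handing in.

```bash
python3 -c "
from bench import r
print(r.job_done())"
```

```text
the job is handed in; nothing more can be done
None
```

I handed the job in with the watch case held still and level over the black holder, about 16 mm above its highest point and centred to within about 2 mm, with its lugs in line with the jaws. These figures come from my camera and pose readings; no verdict came back.

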